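# Load the inclined specimen magazine and lap its dust cover shut

### The arm

A 6-joint arm with a two-finger parallel gripper is mounted at the origin on a cart in front of the work surface, level with it; the furniture and walls round the work are solid. World frame = base frame: x ahead of the robot, y to its left, z up, the work surface at z = 0. Lengths are in mm, angles in rad, forces in N, time in s.
With the tool pointing down it reaches from about 350 to 925 mm from the base axis. Payload 6.4 kg.
Tool frame: the origin (TCP) lies midway between the tips of the shut fingers; the grasp point (between the pads) lies 19 mm behind it (bot.hold_point_z is the z of the grasp point in the tool frame, in mm); z points along the fingers, x is the direction in which the jaws open and shut, and the axes are right-handed (so a half turn about z gives the same grasp; the last joint's range is limited). The gripper opens to 94 mm and grips with 3 to 60 N. Pads are 16 mm wide; open, the fingers measure 119 mm over their backs; the gripper's body (75 mm by 177 mm) begins 78 mm behind the grasp point.
Start: joints at [1.094, 0.245, 1.558, -0, 1.339, -0.174], TCP at [193.823, 620.44, 205.455] pointing down, gripper open.
Joint ranges: [-3.13, 3.13], [-1.02, 2.26], [0.13, 2.54], [-0.95, 4.09], [0.21, 2.88], [-2.74, 2.74]. Speed limits (rad/s): [2.57, 2.57, 3.14, 3.14, 3.14, 3.14].

### API

Orientations are given as a unit quaternion [x, y, z, w].
In Python, from plant import bot, jaws, solver, optics, status gives the robot as it stands. The module is installed in compiled form; this text tells all that it offers. Calls block until the motion is done:
- bot.movep(position, orientation): joint-space move of the TCP to a pose.
- bot.servo_line(position, ori=None, rate=150): straight line of the TCP; ori=None keeps the orientation; rate is the mean speed in mm/s.
- bot.set_joints(angles): joint-space move.
- jaws.gripper_to(opening, squeeze=None): opening from 0.0 (shut) to 1.0 (fully open); squeeze is the grip in N (None keeps the last); returns when the fingers have stopped.
- bot.dwell(seconds).
- solver.solve_ik(position, orientation): joint angles nearest the present ones, or None.
- optics.grab_frame(name): name is "side" or "top"; returns (picture, depth): 384x512x3 uint8, red, green, blue; 384x512 float32, mm along the optical axis (not along the pixel's ray), 0 where there is no reading.
- optics.camera_params(name): a dict with "fovy" (degrees; the focal length in pixels is half the picture's height over the tangent of half this angle, whatever the lens; pixels are square), "cx", "cy" (the principal point, pixels), "R" (3x3) and "t" (3): a world point X has camera coordinates R X + t. Camera axes: x right, y down, z forward; pixel columns grow to the right and rows downward; lengths in mm; the calibration is good to about 2 mm. A picture is of the moment at which its call begins. camera_params takes no time and is no camera call.
A pose or a line that the arm cannot do raises bot.Unreachable and nothing moves.
- bot.close_job(): hands the job in, once; it reports no verdict.
Readings, each from a call of its own:
- status.current_time(): time.
- status.current_joints(): joint angles.
- status.current_joint_velocities(): joint speeds.
- status.current_effort(): joint torques, N m.
- status.current_ee_pos(): TCP position.
- status.current_ee_rot(): TCP orientation.
- status.current_contact_force(): force on the tool from outside, world axes, zero at the start.
- status.current_torque(): the same for the moment, N m.
- status.current_finger_gap(): opening from 0.0 (shut) to 1.0 (fully open).
Only numpy, scipy, OpenCV 4.12 (cv2) and the standard library are available. Lean on these libraries where they do the work, as an engineer would, in place of code of your own. Each camera call takes 0.05 s, during which the arm holds its last target. There are 200 camera calls.

### The job

Load the roller magazine: set the long two-specimen carrier, then the short one-specimen carrier, upright in the open bay at the high end of the rollers, each lengthwise along the lane, and let each roll down under the clear hood until the long one is home against the end stop and the short one has closed up behind it. Then shut the dust cover over the bay so that its edges lap: the rebated leaf down first, the flanged leaf last on top of it, both fully shut. Leave the other things on the bench where they are.

Things in the scene. Friction and masses are not known exactly. Their poses are not given: they have to be found in the camera images.
- magazine: fixed grey sheet-metal trough on four legs, 324 x 124 mm, about 135 mm high at its high end. Origin on the bench under its middle; x = level direction in which it runs downhill (away from the robot and somewhat to its right), y = left of that, z up. Inside, free-turning steel rollers 17.5 mm apart slope down 0.14 rad towards +x. A carrier set free on them rolls to the low end by itself in about 2 s
- stop (a point): end stop at the low end of the lane: point on its inner face, mid-width, level with the roller tops. Axes of the sloping lane: x = down the lane, y = across to the left, z = square off the rollers. A fixed clear hood, 50 mm above the rollers, roofs the lower 165 mm of the lane up to here, so carriers get here only by rolling
- bay (a point): middle of the open loading bay, mid-width, level with the roller tops; axes as stop. The bay reaches 75 mm from here up and down the lane. Guide rails 58 mm apart keep a carrier straight; their flared lips, 70 mm apart, reach 9.5 mm above the rollers. Side walls: 110 mm apart inside, 50 mm above the rollers
- carrier_long: loose aluminium block 96 x 50 x 34 mm holding two round black resin-mounted specimens of 30 mm that stand about 5 mm out of its top; about 0.28 kg. Origin at the centre of its underside; x = along its 96 mm length, y = across its 50 mm width (grasp here), z up. The two ends are alike
- carrier_short: loose aluminium block 62 x 50 x 34 mm holding one round black resin-mounted specimen of 40 mm that stands about 6 mm out of its top; about 0.19 kg. Origin at the centre of its underside; x = along its 62 mm length, y = across its 50 mm width (grasp here), z up. The two ends are alike
- leaf_rebated (a joint): left (+y) leaf of the dust cover, aluminium, 147 x 62 x 8 mm, its free edge stepped down to a 4 mm lip. Value = opening angle, rad: 0 shut flat over the bay, 1.57 upright, 2.65 laid right back; starts at 2.2 to 2.5. Stiff hinge (0.05 N m): it stays where it is left and must be swung in and pressed down. Black knob, 13 mm wide, 12 mm high, on its outer face, mid-length, 36 mm from the hinge
- leaf_flanged (a joint): right (-y) leaf, aluminium, 147 x 52 x 8 mm, with a 4 mm thick flange on the upper side of its free edge that reaches 12 mm further and laps over the lip of the rebated leaf. Values, stiffness and knob as leaf_rebated. Shut first, its flange keeps the rebated leaf from shutting
- leaf_rebated_edge (a point): middle of the free edge of the rebated leaf (moves with it)
- leaf_flanged_edge (a point): middle of the free edge of the flanged leaf's flange (moves with it)
- leaf_rebated_hinge (a point): middle of the rebated leaf's hinge line, on top of the left side wall, 58 mm left of the lane's middle and 50 mm above the rollers; the hinge runs along the lane. Axes as stop
- leaf_flanged_hinge (a point): middle of the flanged leaf's hinge line, on top of the right side wall, 58 mm right of the lane's middle and 50 mm above the rollers. Axes as stop
- hardness_block: loose bystander: steel disc 60 mm across, 15 mm high; origin at the centre of its underside
- loupe: loose bystander: folding pocket magnifier, 34 x 77 x 13 mm, black; origin at the centre of its underside
- tweezers: loose bystander: steel tweezers lying near the front edge, 11 x 125 x 7 mm; origin at the centre of the underside
- usb_stick: loose bystander: black data stick 17 x 52 x 8 mm, lying between the magazine and the fixed white cabinet (0.32 m high, papers on top) on the right of the bench; origin at the centre of the underside
- anvil_vee: loose bystander: small steel vee block, 36 x 36 x 30 mm, beside the fixed hardness tester on the left, whose head and eyepieces overhang the bench there from 0.37 m up; origin at the centre of the underside
- marker: loose bystander: pen 135 mm long at the bench's left end; origin at the centre of the underside

How it is judged (in metres and radians):
On the way, in this order (a step that is already met when the one before it is completed fails the run):
1. the long carrier has rolled home: its end within 4 mm of the stop, lying on the rollers (x of carrier_long in the frame of stop above -0.052 m and z of carrier_long in the frame of stop below 0.006 m), for 0.2 s.
2. the short carrier has rolled down and closed up to within 5 mm behind the long one (x of carrier_long in the frame of stop above -0.052 m and x of carrier_short in the frame of stop above -0.133 m and z of carrier_short in the frame of stop below 0.006 m), for 0.2 s.
3. the rebated leaf is shut (below 0.06 rad) while the flanged leaf is still open (above 0.5 rad) (value of joint leaf_rebated below 0.06 rad and value of joint leaf_flanged above 0.5 rad), for 0.2 s.
4. the flanged leaf is shut over it (value of joint each of leaf_rebated, leaf_flanged below 0.06 rad), for 0.2 s.
At the end, for the whole second after the job is handed in: Both carriers lie flat on the rollers between the guides and at rest, the long one with its end within 4 mm of the stop and the short one within about 5 mm behind it; both leaves are shut to within 0.06 rad, the flanged one lapping over the rebated one (all of step 2 and all of step 4 and x of carrier_long in the frame of stop below -0.044 m and y of carrier_long in the frame of stop between -0.01 and 0.01 m and z of carrier_long in the frame of stop below 0.006 m and angle between the z axis of each of carrier_long, carrier_short and the z axis of stop, either way round below 0.08 rad and x of carrier_short in the frame of stop below -0.121 m and y of carrier_short in the frame of stop between -0.01 and 0.01 m and linear speed of each of carrier_long, carrier_short below 0.02 m/s); the robot touches nothing.
It fails at once if a carrier is tipped by more than 0.6 rad (angle between any of carrier_long, carrier_short's own z axis and vertical above 0.6 rad).
It fails at once if one of the other loose things (steel disc, magnifier, tweezers, data stick, vee block, pen) is moved by more than 30 mm (distance of any of hardness_block, loupe, tweezers, usb_stick, anvil_vee, marker from where it was at the start of the episode above 0.03 m).
It also fails if it takes over 72 s, if anything falls off the work surface, if the arm or the gripper's body presses on something with over 40 N, if the wrist force passes 120 N, or if a joint passes its speed limit or range.

## Working session

There is one attempt and no reset: what is moved stays moved. The work goes in short steps, each a Python script; the robot and the scene stay as the last script left them, time stands still between calls to the robot, and variables do not carry over. Pictures are saved under pics/ and viewed, about 8 in all and at most 12, crops included, and the job is handed in when it is done.

```bash
mkdir -p pics
python3 - <<'E'
from plant import bot,jaws,solver,optics,status
import cv2,numpy as np
for n in("top","side"):
    im,d=optics.grab_frame(n); np.savez(f"pics/{n}0.npz",im=im,d=d)
    cv2.imwrite(f"pics/{n}0.png",cv2.resize(im[...,::-1],(800,600),interpolation=cv2.INTER_CUBIC))
    p=optics.camera_params(n);print(n,p["fovy"],p["cx"],p["cy"],np.round(p["R"],3).tolist(),np.round(p["t"],1),(d==0).mean())
print(status.current_time(),status.current_ee_rot(),bot.hold_point_z,status.current_finger_gap())
E
```

```text
top 49.70244202713592 262.96682097519795 201.2911313376263 [[-0.02, -1.0, -0.005], [-0.994, 0.02, -0.109], [0.109, 0.003, -0.994]] [  21.9  586.6 1269.1] 0.0042572021484375
side 45.672348158346615 254.0921125872534 190.44299363292978 [[0.483, -0.875, 0.01], [-0.574, -0.325, -0.752], [0.661, 0.358, -0.659]] [-261.   437.5 1072.9] 0.00421142578125
0.1 [ 8.05662452e-01  5.92374252e-01 -7.77340895e-04  3.92078458e-04] -18.8 1.0000328599671446
```

View pics/top0.png

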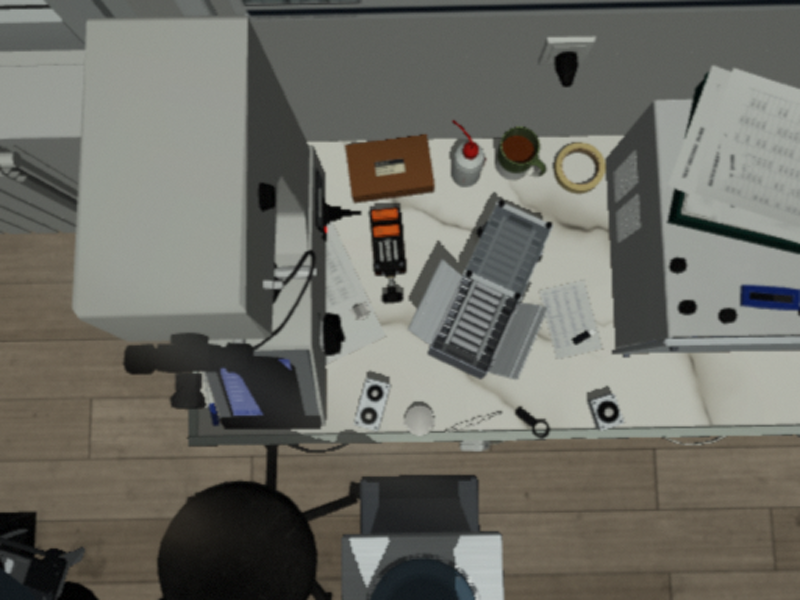

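View pics/side0.png

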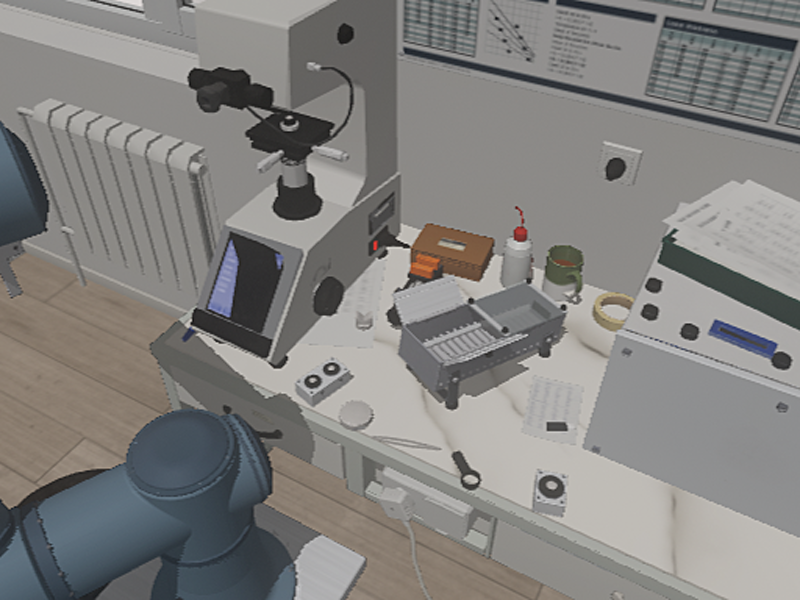

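```bash
cat > h.py <<'E'
import numpy as np,cv2
from plant import bot,jaws,solver,optics,status
def cam(n):
    p=optics.camera_params(n);f=192/np.tan(np.radians(p["fovy"])/2)
    return f,p["cx"],p["cy"],np.array(p["R"]),np.array(p["t"])
def cloud(n,d):
    f,cx,cy,R,t=cam(n);v,u=np.mgrid[:384,:512]
    return (np.stack([(u-cx)/f*d,(v-cy)/f*d,d],-1)-t)@R
def ray(n,u,v,z):   # pixel onto plane z
    f,cx,cy,R,t=cam(n);o=-R.T@t;w=R.T@np.array([(u-cx)/f,(v-cy)/f,1]);return o+w*(z-o[2])/w[2]
def pix(n,X):
    f,cx,cy,R,t=cam(n);c=R@np.asarray(X,float)+t;return cx+f*c[0]/c[2],cy+f*c[1]/c[2]
E
python3 - <<'E'
from h import *
np.set_printoptions(precision=1,suppress=True)
S=512/800
for n,boxes in(("top",dict(long=(340,365,400,440),short=(580,380,635,435))),("side",dict(long=(285,345,365,415),short=(525,460,580,520)))):
    z=np.load(f"pics/{n}0.npz");im,d=z["im"],z["d"];P=cloud(n,d)
    for k,b in boxes.items():
        x0,y0,x1,y1=[int(c*S) for c in b];sub=P[y0:y1,x0:x1].reshape(-1,3);g=im[y0:y1,x0:x1].max(-1)
        m=(sub[:,2]>26)&(sub[:,2]<50)
        r=cv2.minAreaRect(sub[m][:,:2].astype(np.float32));print(n,k,"z",np.percentile(sub[m][:,2],[5,50,95]),r)
        hm=(P[y0:y1,x0:x1,2]>30).astype(np.uint8)
        dark=((g<60)&(cv2.dilate(hm,np.ones((3,3)))>0)).astype(np.uint8)
        dark=((g<70)).astype(np.uint8)
        c,_=cv2.findContours(dark,cv2.RETR_EXTERNAL,cv2.CHAIN_APPROX_NONE)
        for q in c:
            if len(q)<12: continue
            e=cv2.fitEllipse(q);print("   ell",e[0][0]+x0,e[0][1]+y0,e[1],ray(n,e[0][0]+x0,e[0][1]+y0,39))
    if n=="top":
        T=P;imT=im
# magazine crops
im=np.load("pics/top0.npz")["im"][120:250,255:355];a=cv2.resize(im,None,fx=4,fy=4,interpolation=cv2.INTER_CUBIC)
im=np.load("pics/side0.npz")["im"][170:265,245:370];b=cv2.resize(im,None,fx=3.2,fy=3.2,interpolation=cv2.INTER_CUBIC)
o=np.zeros((520,800,3),np.uint8);o[:a.shape[0],:400]=a;o[:b.shape[0],400:800]=b
cv2.imwrite("pics/mag.png",o[...,::-1])
E
```

```text
top long z [30.2 35.3 41.3] ((410.1675720214844, 93.16287231445312), (50.452022552490234, 95.9306640625), 74.15031433105469)
   ell 235.65726470947266 265.5239601135254 (8.78317928314209, 9.177199363708496) [389.5  98.   39. ]
   ell 239.55960655212402 251.02861404418945 (8.60678482055664, 9.245224952697754) [433.4  85.4  39. ]
top short z [30.3 36.1 42.9] ((386.7548828125, -370.7987976074219), (62.4705924987793, 50.60653305053711), 16.971691131591797)
   ell 388.67725372314453 263.09350204467773 (12.226812362670898, 12.931437492370605) [ 387.7 -371.6   39. ]
side long z [29.  35.  41.7] ((419.13690185546875, 123.5888900756836), (124.02143859863281, 98.22875213623047), 72.88538360595703)
   ell 199.69348335266113 243.65202713012695 (7.1767096519470215, 9.39478588104248) [384.7  96.8  39. ]
   ell 211.64410591125488 235.604736328125 (6.894853115081787, 9.258382797241211) [428.9  83.8  39. ]
side short z [29.9 36.3 42.8] ((384.7980041503906, -374.234130859375), (65.4716796875, 49.783042907714844), 16.110485076904297)
   ell 348.0 305.0 (4.686479091644287, 23.94426918029785) [ 396.3 -356.9   39. ]
```

View pics/mag.png

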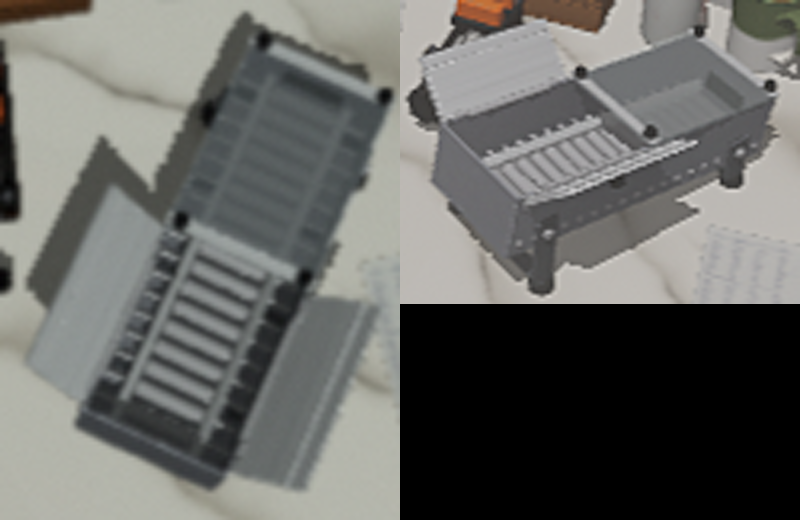

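```bash
cat >> h.py <<'E'
def tri(obs):  # obs: [(name,u,v)] -> least-squares point, miss distance
    A=np.zeros((3,3));b=np.zeros(3);L=[]
    for n,u,v in obs:
        f,cx,cy,R,t=cam(n);o=-R.T@t;w=R.T@np.array([(u-cx)/f,(v-cy)/f,1]);w/=np.linalg.norm(w)
        M=np.eye(3)-np.outer(w,w);A+=M;b+=M@o;L.append((M,o))
    X=np.linalg.solve(A,b);return X,[np.linalg.norm(M@(X-o)) for M,o in L]
E
python3 - <<'E'
from h import *
np.set_printoptions(precision=1,suppress=True)
it=np.load("pics/top0.npz");is_=np.load("pics/side0.npz");PT=cloud("top",it["d"]);PS=cloud("side",is_["d"])
def blob(im,u,v,r=4):
    u0,v0=int(round(u)),int(round(v));w=im[v0-r:v0+r+1,u0-r:u0+r+1].max(-1).astype(float);W=np.clip(70-w,0,None)
    yy,xx=np.mgrid[-r:r+1,-r:r+1];return u0+(W*xx).sum()/W.sum(),v0+(W*yy).sum()/W.sum()
T=[(263,40),(385,97),(181,219),(306,276)];Sd=[(699,31),(771,87),(581,72),(650,132)]
X=[]
for a,b in zip(T,Sd):
    ua=blob(it["im"],(a[0]+.5)/4-.5+255,(a[1]+.5)/4-.5+120,3);ub=blob(is_["im"],(b[0]-400+.5)/3.2-.5+245,(b[1]+.5)/3.2-.5+170,3)
    x,m=tri([("top",*ua),("side",*ub)]);X.append(x);print(np.array(ua),np.array(ub),x,np.array(m),PT[int(round(ua[1])),int(round(ua[0]))],PS[int(round(ub[1])),int(round(ub[0]))])
X=np.array(X)
ax=(X[0]+X[1]-X[2]-X[3])/2;print("axis",ax,np.linalg.norm(ax),"yaw",np.arctan2(ax[1],ax[0]),"slope",-ax[2]/np.hypot(*ax[:2]),"widths",np.linalg.norm(X[0]-X[1]),np.linalg.norm(X[2]-X[3]))
cross=(X[0]-X[1]+X[2]-X[3]);print("yaw2",np.arctan2(-cross[0],cross[1]))
yaw=np.arctan2(ax[1],ax[0]);c,s=np.cos(yaw),np.sin(yaw)
mid=X.mean(0)
for nm,P,im in(("T",PT,it["im"]),("S",PS,is_["im"])):
    q=P-mid;l=np.stack([q[...,0]*c+q[...,1]*s,-q[...,0]*s+q[...,1]*c,P[...,2]],-1)
    print(nm,"rows: along; cols y -110..110 step 11; median z")
    for x in range(-270,120,15):
        r=[]
        for y in range(-110,111,11):
            k=(abs(l[...,0]-x)<5)&(abs(l[...,1]-y)<4)&(l[...,2]<250);r.append(np.median(l[...,2][k]) if k.sum() else 0)
        print(x,np.array(r).astype(int))
E
```

```text
[320.5 129.6] [338.  179.1] [ 795.  -168.4   96.8] [0.4 0.4] [ 793.2 -166.9   99.8] [ 788.4 -169.8  102.6]
[350.8 143.7] [360.1 196.1] [ 749.2 -258.4   98.7] [0.1 0.1] [ 747.1 -258.1  103.5] [ 745.5 -258.5  102. ]
[299.8 174.5] [300.9 191.9] [654.1 -99.4 120. ] [0.7 0.7] [ 652.1 -100.1  125.2] [ 648.4 -101.3  124.7]
[330.4 189.5] [322.8 210.9] [ 608.5 -188.9  120. ] [0.6 0.6] [ 608.7 -186.2  126.3] [ 604.3 -191.4  124.3]
axis [140.8 -69.3 -22.3] 158.46105871648268 yaw -0.4572719750057276 slope 0.14189055644222337 widths 100.9686044177598 100.42531237306358
yaw2 -0.4715210581158766
T rows: along; cols y -110..110 step 11; median z
-270 [-1  0  1  0 -1  0  0  0  0  0  0 -1 -1  0  0 -2  1  0  0  0  0]
-255 [ 0  0 -1  1 -1  0  0  1  1 -1 -1  0  1 -1  1 -1  0 -1 -2  1  0]
-240 [ -1  -1   0   0   0 114 117 116 112 107 103 109 113 110 105 109   0  -1
   1   0   0]
-225 [  0 166 162 149 139 115  61  84  76  73  73  74  73  86  61  62 132 141
  77 160   0]
-210 [170 167 162 150 136 112  61  84  75  75  77  72  75  85  59  73 132 144
 153 162 165]
-195 [164 166 162 147 135 106  61  83  74  74 
[... 3697 characters left out ...]
03  105  105  106  104  104  105
  105  104    0    0    0    0    0]
0 [  -2   -5   -2 -392    0   68  103  103  101  104  102  103  102  103
  103  102    0    0    0    0    0]
15 [ -1   0   0  -1   0  65 100 101 101 102 100 101  99 102 100 101   0   0
   0   0   0]
30 [  0   0   0   2  30  85  97 100  98 100 101 100  97  99  98  98   0   0
   0   0   0]
45 [ 0  0  0  0 19 86 96 97 95 97 97 96 96 97 95 97  0  0  0  0  0]
60 [ 0  0  1  1  2 73 94 94 95 96 95 94 96 92 96 93  0  0  0  0  0]
75 [ 0  0  1 -1  4 75 93 94 94 94 94 93 94 92 96 96  0  0  0  0  0]
90 [ 0 -1  0  0  0  0  2  0  0  0  0  0  0  0  0  0  0  0  0  0  0]
105 [ 1  0  0  2  0 -1  0  0  0  0  0  0  0  0  0  0  0  0  0  0  0]
```

Run:
```python
from h import *
np.set_printoptions(precision=1,suppress=True)
it=np.load("pics/top0.npz");is_=np.load("pics/side0.npz")
mid=np.array([701.7,-178.8])
for yaw in(-0.457,-0.4715):
  c,s=np.cos(yaw),np.sin(yaw)
  for nm,n,d in(("T","top",it["d"]),("S","side",is_["d"])):
    P=cloud(n,d);l=np.stack([(P[...,0]-mid[0])*c+(P[...,1]-mid[1])*s,-(P[...,0]-mid[0])*s+(P[...,1]-mid[1])*c,P[...,2]],-1)
    x,y,z=l[...,0],l[...,1],l[...,2]
    k=(abs(y)<40)&(z>60)&(z<160)&(abs(x+80)<200);print(nm,yaw,"x ext",np.percentile(x[k],[0,.3,1,99,99.7,100]))
    for a,b in((-70,-30),(-30,10),(10,50),(50,80)):
        k=(x>a)&(x<b)&(z>75)&(z<160)&(abs(y)<80);print("  hood y",a,np.percentile(y[k],[.5,2,98,99.5]),np.mean(np.percentile(y[k],[1,99])))
    if n=="top":
      k=(abs(y)<22)&(x>-225)&(x<-90);xb=np.arange(-225,-90,5.);
      top=[np.percentile(z[k&(abs(x-q)<2.5)],75) for q in xb];print("  roller top",np.array(top));
      k2=(abs(abs(y)-33)<5)&(x>-225)&(x<-90);print("  rails y:",[np.round(np.percentile(y[k2&(z>76+(-.14)*(x+225)*1)&(sg*y>0)],[5,50,95]),1) for sg in(1,-1)])
    for sg in(1,-1):
      k=(sg*y>68)&(sg*y<125)&(x>-225)&(x<-100)&(z>100);X=np.c_[x[k],sg*y[k],np.ones(k.sum())]
      if k.sum()>20:
        for _ in range(3):
          co=np.linalg.lstsq(X,z[k],rcond=None)[0];r=abs(X@co-z[k])
        print("  leaf",sg,"n",k.sum(),"theta",np.pi-np.arctan(co[1]),"slope x",co[0],"res",np.median(r),"y max",np.percentile(sg*y[k],[50,98,100]),"x",np.percentile(x[k],[1,99]))
P=cloud("top",it["d"]);k=(P[...,2]>60)&(P[...,1]>150)&(P[...,1]<700)&(P[...,0]>150)
Q=P[k]
for a in range(150,520,50):
    q=Q[(Q[:,1]>a)&(Q[:,1]<a+50)];print(a,"minx low",np.min(q[q[:,2]<350][:,0],initial=9999),"minx high",np.min(q[q[:,2]>350][:,0],initial=9999))
```

```text
T -0.457 x ext [-247.5 -246.8 -245.4   79.2   81.3   82.2]
  hood y -70 [-58.6 -56.9  58.3  59.9] 0.4787764739164686
  hood y -30 [-58.6 -57.   58.4  60.2] 0.7284884944326855
  hood y 10 [-58.4 -56.7  58.1  59.8] 0.6098401919955272
  hood y 50 [-58.6 -57.1  57.6  59.5] 0.15930771671437327
  roller top [64.8 78.  78.5 78.8 72.5 77.4 76.4 62.6 73.6 73.9 72.4 69.1 71.2 70.9
 63.6 69.7 68.6 65.9 64.4 67.1 66.4 58.4 63.6 64.7 60.9 59.1 62.8]
  rails y: [array([30. , 33.6, 36.9]), array([-35.1, -31.5, -28.1])]
  leaf 1 n 621 theta 2.458589924899772 slope x -0.14189047923755735 res 1.6344047514078852 y max [ 88.8 108.2 109.1] x [-223.8 -101. ]
  leaf -1 n 641 theta 2.4407793508616082 slope x -0.14341630201386538 res 2.159475676939792 y max [ 87.  105.5 106.7] x [-224.  -101.2]
S -0.457 x ext [-249.3 -247.2 -246.4   78.4   82.1   84.1]
  hood y -70 [-62.1 -61.1  56.2  58.7] -2.2791570938288856
  hood y -30 [-61.7 -60.9  56.   59.3] -1.223193150830376
  hood y 10 [-62.4 -61.4  55.1  57.9] -2.1932003316713846
  hood y 50 [-62.3 -61.5  56.1  57.6] -2.4399953271414887
  leaf 1 n 560 theta 2.4522
[... 1342 characters left out ...]
61770476187851 slope x -0.14961389409878506 res 1.9958287175014675 y max [ 85.  102.  104.1] x [-222.6 -101.2]
  leaf -1 n 188 theta 2.482681981687896 slope x -0.13282752934082387 res 2.071246803900877 y max [ 99.7 111.7 112.7] x [-224.4 -101.4]
150 minx low 367.953803959667 minx high 508.13393777713384
200 minx low 367.9196854443146 minx high 465.55239244316243
250 minx low 368.92366511251237 minx high 423.5024970687457
300 minx low 369.5769805144924 minx high 435.52695678346925
350 minx low 370.5953167736012 minx high 466.3770649327978
400 minx low 9999.0 minx high 997.3797986593047
450 minx low 9999.0 minx high 189.8833703046358
500 minx low 150.04192403405293 minx high 193.40510536563494
```

```bash
cat >> h.py <<'E'
from scipy.spatial.transform import Rotation as Ro
YAW=-0.460;TAU=0.14;MID=np.array([701.7,-178.8])
def axes(yaw,tau):
    c,s=np.cos(yaw),np.sin(yaw)
    return np.array([c*np.cos(tau),s*np.cos(tau),-np.sin(tau)]),np.array([-s,c,0]),np.array([c*np.sin(tau),s*np.sin(tau),np.cos(tau)])
BAY=np.array([*(MID+-164*np.array([np.cos(YAW),np.sin(YAW)])),71.5])
def quat(yaw,tau=0,sg=1):
    a,y,n=axes(yaw,tau);x=sg*y;z=-n
    return Ro.from_matrix(np.c_[x,np.cross(z,x),z]).as_quat()
def lane(lx,ly,lz):
    a,y,n=axes(YAW,TAU);return BAY+lx*a+ly*y+lz*n
def best(p,yaw,tau=0):   # jaw sense leaving the last joint furthest from its limits
    o=[(abs(j[5]),sg) for sg in(1,-1) for j in[solver.solve_ik(list(p),list(quat(yaw,tau,sg)))] if j is not None]
    return min(o)[1],o
def F(): return np.array(status.current_contact_force())
def mv(p,q): bot.movep([float(v) for v in p],[float(v) for v in q])
def ln(p,q=None,rate=150): bot.servo_line([float(v) for v in p],None if q is None else [float(v) for v in q],rate)
def down(lx,ly,z0,z1,step,lim,rate=30):
    """step along the lane normal until the outside force changes by lim"""
    f0=F();z=z0
    while z>z1:
        z-=step;ln(lane(lx,ly,z),rate=rate);f=np.linalg.norm(F()-f0)
        if f>lim: break
    return z,f
E
python3 - <<'E'
from h import *
np.set_printoptions(precision=3,suppress=True)
A=[tri([("top",235.66,265.52),("side",199.69,243.65)]),tri([("top",239.56,251.03),("side",211.64,235.60)])]
print(A); P=cloud("top",np.load("pics/top0.npz")["d"])
k=(P[...,1]<-380)&(P[...,1]>-560)&(P[...,2]>100)&(P[...,2]<400);print("cabinet min x",np.percentile(P[k][:,0],[.2,1]),"bay",BAY)
for nm,p,yaw,tau in(("L",(409,91,13),-.28,0),("S",(386,-372.5,13),.296,0),("bay",lane(0,0,15),YAW,TAU),("lf",lane(-30,130,75),YAW,TAU),("rf",lane(-30,-130,75),YAW,TAU)): print(nm,best(p,yaw,tau))
j=np.array(status.current_joints())
e=np.array(status.current_ee_pos());q=status.current_ee_rot()
ln([e[0]*385/650,e[1]*385/650,230],rate=250)
j=np.array(status.current_joints());e=np.array(status.current_ee_pos())
j[0]+=np.arctan2(91,409)-np.arctan2(e[1],e[0]);bot.set_joints([float(v) for v in j])
print(status.current_time(),status.current_ee_pos(),F())
E
```

```text
[(array([388.804,  99.019,  33.841]), [np.float64(0.812343274923421), np.float64(0.8123432749233835)]), (array([433.074,  86.175,  33.923]), [np.float64(0.5509281677192766), np.float64(0.5509281677192367)])]
cabinet min x [500.552 500.793] bay [ 554.747 -105.993   71.5  ]
L (1, [(np.float64(1.343947286020259), 1), (np.float64(1.797645367569534), -1)])
S (-1, [(np.float64(0.2957136903584523), -1)])
bay (1, [(np.float64(1.5088928072864851), 1), (np.float64(1.6326998463033089), -1)])
lf (1, [(np.float64(1.2985202862003304), 1), (np.float64(1.8430723673894631), -1)])
rf (-1, [(np.float64(1.7271580296380764), 1), (np.float64(1.414434623951717), -1)])
2.75 [375.752  84.251 229.933] [0.194 0.37  0.909]
```

```bash
cat > pick.py <<'E'
from h import *
def pick(x,y,yaw,sg,zt=13):
    q=quat(yaw,0,sg);jaws.gripper_to(70/94,20);mv([x,y,150],q);ln([x,y,zt],rate=120)
    f0=F();jaws.gripper_to(0.0,25);print("gap mm",94*status.current_finger_gap(),"t",status.current_time())
    ln([x,y,60],rate=120);print("df",F()-f0,"gap",94*status.current_finger_gap())
E
python3 - <<'E'
from pick import *
np.set_printoptions(precision=1,suppress=True)
pick(409,91,-.28,1)
ln([409,91,240],rate=250)
im,d=optics.grab_frame("side");im2,_=optics.grab_frame("top")
a=cv2.resize(im[60:290,130:380][...,::-1],(500,460));b=cv2.resize(im2[130:330,200:340][...,::-1],(300,428))
o=np.zeros((460,800,3),np.uint8);o[:,:500]=a;o[:428,500:]=b;cv2.imwrite("pics/p1.png",o)
print(status.current_time())
E
```

```text
gap mm 50.082392131172746 t 6.05
df [-0.   0.5 -3.2] gap 49.72787531498234
7.5583
```

View pics/p1.png

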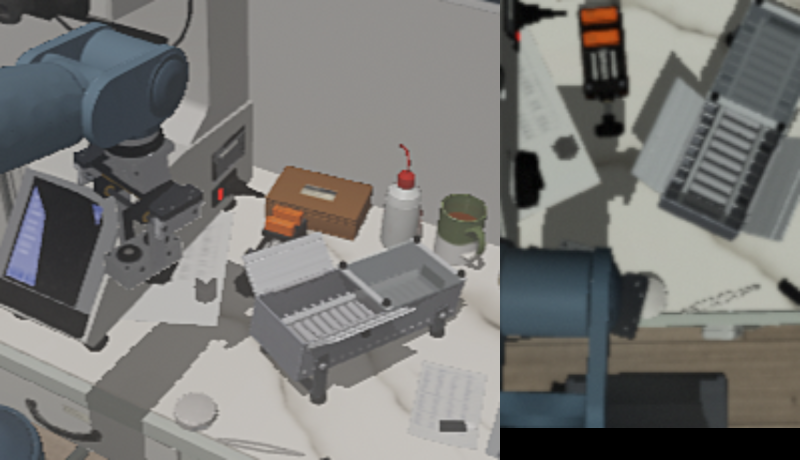

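```bash
cat >> pick.py <<'E'
def place(sg,lx=0):
    q=quat(YAW,TAU,sg);mv(lane(lx,0,160),q);ln(lane(lx,0,24),rate=110)
    print("at",status.current_time(),F());z,f=down(lx,0,24,13.5,1.5,4);print("z",z,"f",f)
    jaws.gripper_to(64/94,20);bot.dwell(.3);print("gap",94*status.current_finger_gap(),"t",status.current_time())
    ln(lane(lx,0,120),rate=200)
E
python3 - <<'E'
from pick import *
np.set_printoptions(precision=1,suppress=True)
place(1)
mv([386,-372.5,190],quat(.296,0,-1))
im,d=optics.grab_frame("side");im2,d2=optics.grab_frame("top");np.savez("pics/b.npz",s=im,t=im2,d=d,dt=d2)
a=cv2.resize(im[130:290,200:400][...,::-1],(500,400));b=cv2.resize(im2[110:260,240:360][...,::-1],(300,375))
o=np.zeros((400,800,3),np.uint8);o[:,:500]=a;o[:375,500:]=b;cv2.imwrite("pics/p2.png",o)
print(status.current_time())
E
```

```text
at 9.9833 [-0.4 -1.4 -2.2]
z 13.5 f 1.1426955367878266
gap 63.984543760974056 t 12.4917
14.8583
```

View pics/p2.png

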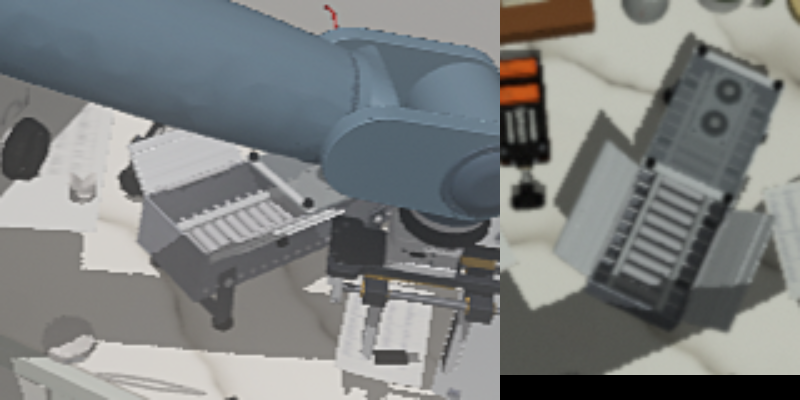

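Run:
```python
from pick import *
np.set_printoptions(precision=1,suppress=True)
a,y,n=axes(YAW,TAU)
for (u,v) in((727,92),(713,123)):
    u,v=(u-500+.5)/2.5-.5+240,(v+.5)/2.5-.5+110;X=ray("top",u,v,70)
    for _ in range(5): l=(X-BAY);l=np.array([l@a,l@y,l@n]);X=ray("top",u,v,X[2]+39-l[2])
    print(l)
pick(386,-372.5,.296,-1)
ln([386,-372.5,240],rate=250)
print(status.current_time())
```

```text
[209.9   0.8  39. ]
[165.3   0.7  39. ]
gap mm 49.644154244603534 t 17.225
df [-0.8 -0.  -2.5] gap 50.128840037655905
18.6333
```

Run:
```python
from pick import *
np.set_printoptions(precision=1,suppress=True)
place(-1)
ln(lane(0,60,160),rate=250);jaws.gripper_to(0.0,20)
im,d=optics.grab_frame("side")
mv(lane(-30,145,160),quat(YAW,TAU,1))
im2,d2=optics.grab_frame("top");im,d=optics.grab_frame("side");np.savez("pics/c.npz",s=im,t=im2,d=d,dt=d2)
a=cv2.resize(im[160:260,280:380][...,::-1],(400,400),interpolation=3);b=cv2.resize(im2[110:210,280:380][...,::-1],(400,400),interpolation=3)
cv2.imwrite("pics/p3.png",np.hstack([a,b]))
print(status.current_time())
```

```text
at 21.2333 [-0.   0.1 -3. ]
z 13.5 f 0.6460296243475531
gap 64.02818547223384 t 23.7333
28.5917
```

View pics/p3.png

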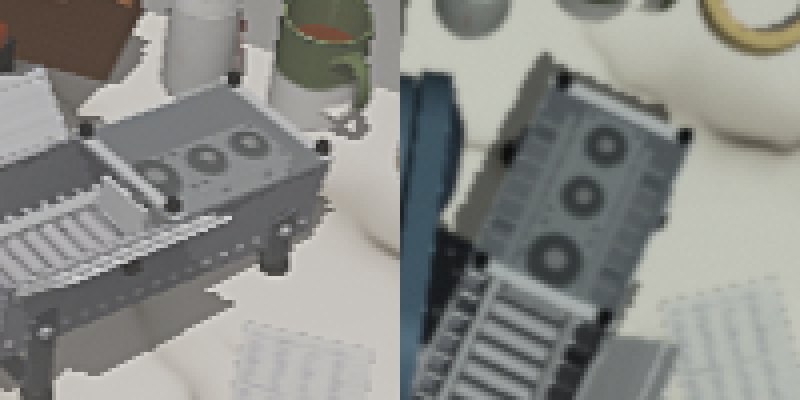

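Run:
```python
from h import *
np.set_printoptions(precision=1,suppress=True)
a,y,n=axes(YAW,TAU);z=np.load("pics/c.npz")
def lp(nm,u,v,h):
    X=ray(nm,u,v,70)
    for _ in range(6): l=(X-BAY);l=np.array([l@a,l@y,l@n]);X=ray(nm,u,v,X[2]+h-l[2])
    return l
for nm,k,x0,y0,pts in(("top","t",280,110,[(206,146),(182,197),(154,260)]),("side","s",280,160,[(250,143),(207,158),(154,177)])):
    g=z[k].max(-1).astype(float)
    R=[]
    for i,(u,v) in enumerate(pts):
        u,v=(u+.5)/4-.5+x0,(v+.5)/4-.5+y0;R.append(lp(nm,u,v,39 if i<2 else 40))
    R=np.array(R);print(nm,R,"spacing",R[:2,0].mean()-R[2,0])
    # studs at hood top height ~58
    for u,v in ([(163,79),(285,135),(81,258),(204,317)] if nm=="top" else [(233,77),(322,147),(86,129),(172,204)]):
        print("   stud",lp(nm,(u+.5)/4-.5+x0,(v+.5)/4-.5+y0,58))
```

```text
top [[211.8  -0.5  39. ]
 [165.7   0.1  39. ]
 [110.   -0.3  40. ]] spacing 78.80596078081277
   stud [238.6  51.1  58. ]
   stud [238.2 -50.4  58. ]
   stud [80.9 49.9 58. ]
   stud [ 79.4 -50.1  58. ]
side [[210.2  -2.9  39. ]
 [164.4  -1.8  39. ]
 [108.3  -1.9  40. ]] spacing 78.96119816811837
   stud [238.6  53.   58. ]
   stud [237.8 -49.   58. ]
   stud [80.7 51.8 58. ]
   stud [ 80.2 -47.9  58. ]
```

Run:
```python
from h import *
b=np.load("pics/b.npz");c=np.load("pics/c.npz")
def cen(im,u,v,r=6):
    g=cv2.GaussianBlur(cv2.resize(im[int(v)-r-2:int(v)+r+3,int(u)-r-2:int(u)+r+3].mean(-1).astype(np.float32),None,fx=8,fy=8,interpolation=3),(0,0),4)
    return g
for (u,v) in((331,146),(325,158)):
    s=c["t"][v-6:v+7,u-6:u+7].astype(np.float32).mean(-1);p=b["t"][v-10:v+11,u-10:u+11].astype(np.float32).mean(-1)
    S=cv2.resize(s,None,fx=8,fy=8,interpolation=3);Pp=cv2.resize(p,None,fx=8,fy=8,interpolation=3)
    m=cv2.matchTemplate(Pp,S,cv2.TM_CCOEFF_NORMED);_,mx,_,loc=cv2.minMaxLoc(m);print("shift b-c px",(loc[0]-32)/8,(loc[1]-32)/8,mx)
# same for a hood stud (static reference)
u,v=321,130;s=c["t"][v-5:v+6,u-5:u+6].astype(np.float32).mean(-1);p=b["t"][v-9:v+10,u-9:u+10].astype(np.float32).mean(-1)
S=cv2.resize(s,None,fx=8,fy=8,interpolation=3);Pp=cv2.resize(p,None,fx=8,fy=8,interpolation=3);m=cv2.matchTemplate(Pp,S,cv2.TM_CCOEFF_NORMED);_,mx,_,loc=cv2.minMaxLoc(m);print("stud",(loc[0]-32)/8,(loc[1]-32)/8,mx)
print(status.current_time())
```

```text
shift b-c px 0.0 0.0 0.9970526695251465
shift b-c px 0.0 0.0 0.9956783652305603
stud 0.0 0.0 0.9996665716171265
28.5917
```

```bash
cat > leaf.py <<'E'
from h import *
def close(s,lx=-30,r=42):
    """s=+1 left leaf, -1 right leaf; shut jaws push the leaf in, then press it down"""
    f0=F();pk=0
    def go(yc,zc,rate):
        nonlocal pk
        ln(lane(lx,s*(yc+12.5),zc),rate=rate);pk=max(pk,np.linalg.norm(F()-f0))
    go(126,74,120)
    go(95,78,90);go(66,88,90)
    for th in np.arange(1.4,0.15,-0.2):
        go(58-r*np.cos(th)+8*np.sin(th),50+r*np.sin(th)+8*np.cos(th),90)
    y=58-r*np.cos(.2)+8*np.sin(.2)+12.5
    print("peak",pk,"t",status.current_time());z,f=down(lx,s*y,66,51,1.,12,40);print("press z",z,"f",f,F()-f0)
    bot.dwell(.3);ln(lane(lx,s*y,130),rate=200)
E
python3 - <<'E'
from leaf import *
np.set_printoptions(precision=1,suppress=True)
P=cloud("top",np.load("pics/top0.npz")["d"]);k=(P[...,0]>520)&(P[...,0]<720)&(P[...,1]>15)&(P[...,1]<130);print("clutter max z",np.percentile(P[k][:,2],99.8))
assert np.percentile(P[k][:,2],99.8)<120
print(94*status.current_finger_gap())
close(1)
mv(lane(-30,-150,150),quat(YAW,TAU,1))
im2,d2=optics.grab_frame("top");im,d=optics.grab_frame("side");np.savez("pics/e.npz",s=im,t=im2,d=d,dt=d2)
a=cv2.resize(im[140:280,220:360][...,::-1],(400,400),interpolation=3);b=cv2.resize(im2[130:260,240:370][...,::-1],(400,400),interpolation=3)
cv2.imwrite("pics/p4.png",np.hstack([a,b]));print(status.current_time())
P=cloud("top",d2)-BAY;A=np.array(axes(YAW,TAU));l=P@A.T
for y in range(0,60,6):
    k=(abs(l[...,1]-y)<3)&(abs(l[...,0])<60)&(l[...,2]>20);print(y,k.sum(),np.median(l[...,2][k]) if k.any() else 0)
E
```

```text
clutter max z 61.106312686422655
0.6178747796374658
peak 3.5904116116227525 t 32.2
press z 55.0 f 14.53502739944168 [-5.3 -0.8 13.5]
36.6333
0 84 53.961753051072264
6 79 54.280635980937674
12 82 57.72739470306398
18 82 58.40597109070091
24 85 57.72109683787058
30 83 57.99098769206865
36 81 57.291036658592525
42 80 57.34793447148104
48 84 57.84663760854368
54 79 58.23454626684512
```

View pics/p4.png

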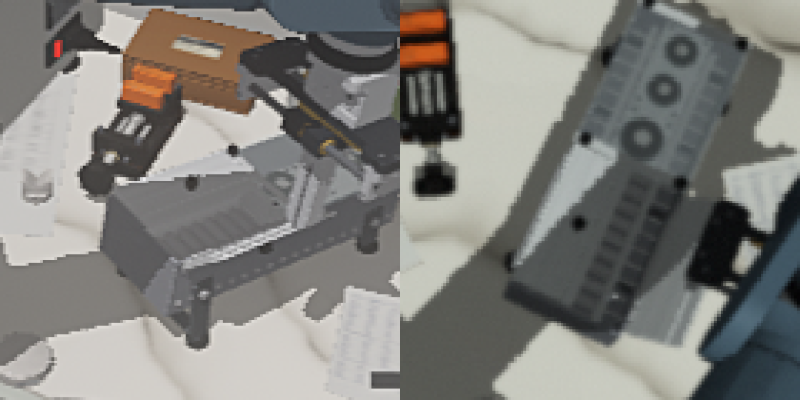

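Run:
```python
from leaf import *
np.set_printoptions(precision=1,suppress=True)
close(-1)
ln(lane(-30,-30,190),rate=200);mv([380,-250,260],quat(0,0,-1))
im2,d2=optics.grab_frame("top");im,d=optics.grab_frame("side");np.savez("pics/g.npz",s=im,t=im2,d=d,dt=d2)
a=cv2.resize(im[140:280,220:360][...,::-1],(400,400),interpolation=3);b=cv2.resize(im2[130:260,240:370][...,::-1],(400,400),interpolation=3)
cv2.imwrite("pics/p5.png",np.hstack([a,b]));print(status.current_time())
P=cloud("top",d2)-BAY;A=np.array(axes(YAW,TAU));l=P@A.T
for y in range(-54,60,6):
    k=(abs(l[...,1]-y)<3)&(abs(l[...,0])<60)&(l[...,2]>20);print(y,k.sum(),np.median(l[...,2][k]) if k.any() else 0)
```

```text
peak 1.2308193185264196 t 40.1667
press z 55.0 f 15.202170770732893 [-4.4  1.5 14.5]
46.2667
-54 81 57.64716411438885
-48 82 58.095918785969765
-42 86 57.766874152037005
-36 86 57.482299940704706
-30 80 57.62586267202145
-24 84 58.01652491591264
-18 82 58.47669672711827
-12 83 57.7503822276935
-6 84 58.39647541694235
0 81 58.671871266691085
6 84 56.68311200815913
12 82 57.23158682287645
18 83 57.74485693892701
24 83 58.1415861640546
30 81 58.247889768476654
36 83 57.848955970452835
42 79 57.64937591791124
48 83 57.87169057125101
54 82 57.866658692991486
```

View pics/p5.png

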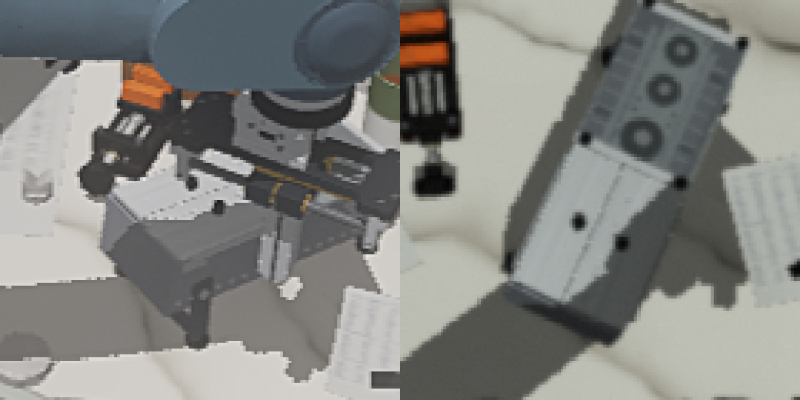

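Run:
```python
from h import *
print(F(),np.abs(status.current_joint_velocities()).max(),status.current_time());bot.close_job()
```

```text
[-0.11242547 -0.23503191  0.91888366] 0.001052998561281368 46.2667
the job is handed in; nothing more can be done
```

The magazine is loaded and the dust cover is shut. I handed the job in at 46.3 s, with the arm standing clear.

I set each carrier on the rollers tilted to the lane slope, long one first, and each rolled down by itself. I then pushed in and pressed down the rebated leaf, and the flanged leaf on top of it.

- **Carriers:** the centres are 78.8 mm (top view) and 79.0 mm (side view) apart; 79 mm means touching. The long carrier did not move in the picture when the short one ran into it, so I take it as home.
- **Cover:** both leaves lie flat at about 58 mm above the rollers, within about 1.3 mm. With only the rebated leaf shut, its lip measured about 54 mm; after the flanged leaf went down, 58 mm across the joint, so the edges lap. I pressed each leaf with about 15 N.
- **Disagreement:** measured directly, the long carrier sits 3 to 5 mm short of where I had worked out the stop to be. My estimate of the stop along the lane and the camera calibration are good to only a few millimetres, and the two cameras differ by 2 to 5 mm. The "home" judgement therefore rests on the no-movement check rather than on that measurement.
- **Not measured:** I did not measure the bystander objects again. The arm was kept clear of them and no unexpected contact force showed.

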